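Wind a talking book forward at the third shuttle speed

TASK

Start the talking book and wind it on: press the round power key, then the oblong book key, then the triangular play key of the player, one at a time and each let up again before the next. Then turn the spring-return shuttle dial clockwise past its first two clicks to the third and keep it there against its spring - not on into the fourth, which would skip the chapter - and finish the job like that, with the fingers still holding it at the third. Leave the player's other keys, its volume slide and everything else on the table alone.

Things in the scene. Friction and masses are not known exactly. Their poses are not given: they have to be found in the camera images.
- player: talking-book player, white case, grey top panel, 200 deep (x) x 280 wide (y) x 55 high (mm), fixed; origin under its centre, x from its front (disc slot, nearer the robot) to its rear, y to the left. On the flat panel (z 55), black: keys, rear row (x -10) round power y 100, oblong book y 55, diamond bookmark y 10; front row (x -60) oval sleep y 100, triangular play y 55, square stop y 10
- power_top (a point): centre of the top of the round power key (25 mm across), 6 mm above the panel when up
- book_top (a point): centre of the top of the oblong book key (29 mm along the player's x, 20 mm along its y), 6 mm above the panel when up
- play_top (a point): centre of the top of the triangular play key, 6 mm above the panel when up; equilateral, sides 28 mm, pointing to the right (the player's -y)
- key_power (a joint): how far the power key is pressed down, 0 to 0.005 m; like all the keys it takes 1.5 N to start and 5 N to bottom, springs back when let go, and counts as pressed from 0.003
- key_book (a joint): how far the book key is pressed down, 0 to 0.005 m
- key_play (a joint): how far the play key is pressed down, 0 to 0.005 m
- key_mark (a joint): how far the diamond bookmark key (31 mm over its corners) is pressed down, 0 to 0.005 m; to be left alone
- key_sleep (a joint): how far the oval sleep key (17 x 28 mm) is pressed down, 0 to 0.005 m; to be left alone
- key_stop (a joint): how far the square stop key (23 mm) is pressed down, 0 to 0.005 m; to be left alone
- dial_grip (a point): middle of the shuttle dial's finger bar, on the dial's upright axis (player's x -25, y -75), 18 mm above the panel; turns with the dial. Dial: black disc 68 mm across, its top 8 mm above the panel; the bar on it is 54 mm long (point's x), 12 thick (its y), its top 29 mm above the panel. At rest it lies along the player's x, white pointer to the rear; panel dots mark rest and four steps
- dial (a joint): shuttle dial angle: 0 at rest, growing clockwise seen from above. Clicks at 0.35 (first), 0.70 (second), 1.05 (third), 1.40 rad (fourth), stop 1.47; it snaps over half-way between. The return spring beats the clicks: let go, it runs back to 0. Torque needed: 0.11 N m to start, about 0.15 to stay at the third click, at most 0.2 over the humps
- volume_top (a point): top of the small volume slide (14 x 9 mm), 10 mm above the panel, behind the dial on a 64 mm track along the player's y; to be left alone
- glasses_mid (a point): folded reading glasses, 135 x 36 x 14 mm, lying on the loudspeaker slots at the left rear of the player's top; point at their centre
- book: teal hardback, 150 x 215 x 36 mm, lying flat; origin under its centre
- vase_tall: six-sided green glass vase, 125 mm high and 72 mm wide, with three dried yellow flowers up to 270 mm high; origin under its centre
- vase_short: six-sided green glass vase, 95 mm high and 76 mm wide, with two dried yellow flowers up to 205 mm high; origin under its centre
- mug: white mug, 82 mm across, 92 mm high, handle at its y; origin under its centre
- remote: black remote control, 170 x 45 x 18 mm, lying beside the player's right side; origin under its centre
- disc_cases: three disc cases in a pile, 125 x 142 x 30 mm; origin under its centre
- glasses_case: brown spectacle case, 160 x 58 x 34 mm; origin under its centre

How it is judged:
By the outcome, as a careful person would: the job done as asked, in the order asked, and still so for the second after the job is handed in, while the arm keeps its last pose, push and grip.
It also fails if it takes over 45 s, if anything falls off the work surface, if the arm or the gripper's body presses on something with over 40 N, if the wrist force passes 120 N, or if a joint passes its speed limit or range.

ROBOT

A 7-joint arm with a two-finger parallel gripper is mounted at the origin on the work surface. World frame = base frame: x ahead of the robot, y to its left, z up, the work surface at z = 0. Lengths are in m, angles in rad, forces in N, time in s.
With the tool pointing down it reaches from about 0.425 to 0.875 m from the base axis. Payload 8.4 kg.
Tool frame: the origin (TCP) lies on the mounting face of the last link; the fingertips stand 173 mm ahead of it and the grasp point (between the pads) lies 155 mm ahead of it; z points along the fingers, y is the line along which they close (so a half turn about z gives the same grasp; the last joint's range is limited). The gripper opens to 85 mm and grips with 20 to 120 N. Pads are 22 mm wide; open, the fingers measure 114 mm over their backs; the gripper's body (76 mm by 85 mm) begins 54 mm behind the grasp point. The pads swing forward as they close: fully open they stand 13 mm farther back than shut.
Start: joints at [1.04, 0.333, 0.04, 1.465, -0.013, 1.343, -0.059], TCP at [0.272, -0.59, 0.405] pointing down, gripper open.
Joint ranges: [-2.58, 2.58], [-0.38, 2.09], [-1.3, 1.39], [0.25, 2.4], [-1.5, 4.64], [0.08, 2.09], [-2.65, 2.65]. Speed limits (rad/s): [2.22, 2.22, 2.79, 2.79, 3.14, 3.14, 3.14].

INTERFACE

Orientations are given as [roll, pitch, yaw] about the fixed x, y, z axes, in that order (R = Rz(yaw) Ry(pitch) Rx(roll)).
In Python, from cell import arm gives the robot as it stands. Calls block until the motion is done:
- arm.move_ptp(position, orientation): joint-space move of the TCP to a pose.
- arm.move_linear(position, velocity=0.15, rot=None): straight line of the TCP; rot=None keeps the orientation; velocity is the mean speed in m/s.
- arm.goto_joints(angles): joint-space move.
- arm.command_gripper(opening, grip_force=None): finger opening in m; grip_force is the grip in N (None keeps the last); returns when the fingers have stopped.
- arm.dwell(seconds).
- arm.solve_ik(position, orientation): joint angles nearest the present ones, or None.
- arm.get_obs(): the state.
- arm.read_camera(name): name is "scene" or "top" or "wrist"; returns (picture, depth): 400x640x3 uint8, blue, green, red; 400x640 float32, m along the optical axis (not along the pixel's ray), 0 where there is no reading.
- arm.get_calibration(name): a dict with "fx", "fy", "cx", "cy" (pixels), "k1" (the pictures are not rectified: a ray, as slopes to the right and down, at radius r is drawn at 1 + k1 r^2 times it, then the intrinsics apply), "eye" and "attitude" of the camera in the world; the wrist camera has in their place "tool_from_camera" (4x4, takes a point from camera to tool coordinates, whose origin is the TCP and whose axes are the flange's). Camera axes: x right, y down, z forward; pixel columns grow to the right and rows downward; lengths in m; the calibration is good to about 2 mm. A picture is of the moment at which its call begins: read the wrist's pose just before it. get_calibration takes no time and is no camera call.
A pose or a line that the arm cannot do raises arm.Unreachable and nothing moves.
- arm.close_job(): hands the job in; it is judged then, once.
The state is a dict: "time": time; "joint_pos": joint angles; "joint_velocities": joint speeds; "joint_torque": joint torques, N m; "tcp_pos": TCP position; "eef_rot": TCP orientation; "force": force on the tool from outside, world axes, zero at the start; "ft_torque": the same for the moment, N m; "width": finger opening in m; "gripper_force": force on a finger pad.
Only numpy, scipy, OpenCV 4.12 (cv2) and the standard library are available. Lean on these libraries where they do the work, as an engineer would, in place of code of your own. Each camera call takes 0.05 s, during which the arm holds its last target. There are 200 camera calls.

## Working session

There is one attempt and no reset: what is moved stays moved. The work goes in short steps, each a Python script; the robot and the scene stay as the last script left them, time stands still between calls to the robot, and variables do not carry over. Pictures are saved under pics/ and viewed, at most 10 in all, crops included, and the job is handed in when it is done.

```bash
mkdir -p pics; ls; python3 - <<'E'
from cell import arm
import cv2,numpy as np
for n in("top","scene"):
    p,d=arm.read_camera(n);cv2.imwrite(f"pics/{n}0.png",p);np.save(f"pics/{n}0.npy",d)
    c=arm.get_calibration(n);print(n,c)
print(arm.get_calibration("wrist"));o=arm.get_obs();print(o)
E
```

```text
pics
top {'fx': 376.7967855690029, 'fy': 376.7967855690029, 'cx': 316.19322795755346, 'cy': 194.11428131968427, 'k1': -0.06066527263033862, 'eye': array([ 0.46836882, -0.02754825,  1.14588298]), 'attitude': array([-3.02167146, -0.02680469, -1.55628863])}
scene {'fx': 487.05505042785063, 'fy': 487.05505042785063, 'cx': 320.3972751120148, 'cy': 198.7452318699325, 'k1': -0.048655798923641407, 'eye': array([ 1.94337017, -0.40043715,  1.14746269]), 'attitude': array([-2.23004405,  0.0108021 ,  1.28547651])}
{'fx': 287.5949654639598, 'fy': 287.5949654639598, 'cx': 320.6197247445633, 'cy': 199.73965748700866, 'k1': -0.02649583102806561, 'tool_from_camera': array([[ 6.29204352e-05, -9.52383791e-01, -3.04901804e-01,
         7.74885901e-02],
       [ 9.99999600e-01, -2.12132962e-04,  8.68976177e-04,
        -9.33559917e-06],
       [-8.92278548e-04, -3.04901737e-01,  9.52383397e-01,
         2.92916578e-02],
       [ 0.00000000e+00,  0.00000000e+00,  0.00000000e+00,
         1.00000000e+00]])}
{'time': 0.1, 'joint_pos': array([ 1.03980657,  0.33386646,  0.03986364,  1.46619258, -0.0134001 ,
        1.34328286, -0.05848185]), 'joint_velocities': array([ 6.42097458e-04, -3.08165196e-03, -1.31704963e-03, -1.00308924e-03,
        1.86906504e-04, -4.98857179e-06, -7.77348664e-05]), 'joint_torque': array([ 4.13577684e-03, -6.60016894e+01,  1.37062501e+00, -4.06467998e+01,
        1.72414753e-02,  9.01095103e-03,  1.00768593e-04]), 'tcp_pos': array([ 0.27195576, -0.59020164,  0.40388816]), 'eef_rot': array([-3.14011239e+00,  9.65834309e-05,  4.31801364e-01]), 'force': array([ 0.12932569, -0.16316651, -0.36795527]), 'ft_torque': array([-0.04852406,  0.03445948,  0.01480654]), 'gripper_force': 0.0, 'width': 0.08524441776021562}
```

View pics/top0.png

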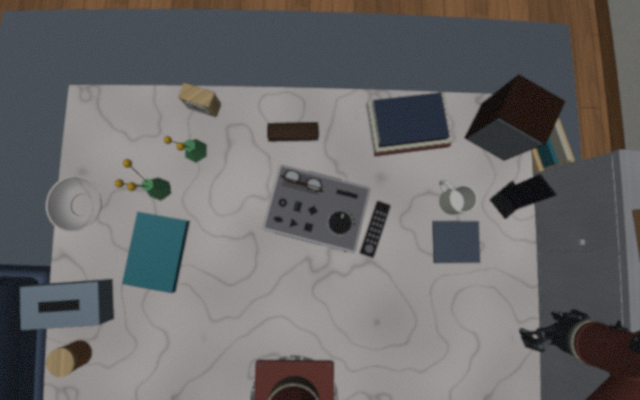

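The top view shows the player with its corners at about (281,166), (368,187), (355,252) and (264,229), and the dial at (341,223). The glasses are at (303,181) and the keys at (283,203) to (312,226). Next I'll get a rough pose from the panel's outline, then look from the wrist camera.

```bash
cat > h.py <<'E'
from cell import arm
import cv2,numpy as np
from scipy.spatial.transform import Rotation as R
def cam(n):
    c=arm.get_calibration(n)
    if n=="wrist":
        o=arm.get_obs();T=np.eye(4);T[:3,:3]=R.from_euler("xyz",o["eef_rot"]).as_matrix();T[:3,3]=o["tcp_pos"]
        T=T@c["tool_from_camera"];c["Rm"]=T[:3,:3];c["e"]=T[:3,3]
    else: c["Rm"]=R.from_euler("xyz",c["attitude"]).as_matrix();c["e"]=np.array(c["eye"])
    return c
def pts(c,px,z):
    K=np.array([[c["fx"],0,c["cx"]],[0,c["fy"],c["cy"]],[0,0,1]])
    u=cv2.undistortPoints(np.array(px,float).reshape(-1,1,2),K,np.array([c["k1"],0,0,0,0.])).reshape(-1,2)
    d=np.c_[u,np.ones(len(u))]@c["Rm"].T
    return (c["e"]+d*((z-c["e"][2])/d[:,2])[:,None])[:,:2]
E
python3 - <<'E'
from h import *
c=cam("top")
q=pts(c,[(281,166),(368,187),(355,252),(264,229)],.055)  # LR RR RF LF
print(q)
ctr=q.mean(0);yv=(q[0]-q[1]+q[3]-q[2]);yaw=np.arctan2(-yv[0],yv[1]);print(ctr,yaw,pts(c,[(341,223)],.07))
# camera over the centre: tool x axis toward camera side
for yw in (yaw,yaw+np.pi):
    Rt=R.from_euler("xyz",[np.pi,0,yw]).as_matrix()
    t=arm.get_calibration("wrist")["tool_from_camera"]
    e=Rt@t[:3,3];z=Rt@t[:3,2]
    h=.36
    camp=np.r_[ctr,.055]-z/(-z[2])*h
    tcp=camp-e
    print(yw,tcp,arm.solve_ik(tcp,[np.pi,0,yw]))
E
```

```text
[[ 0.68165064  0.0497658 ]
 [ 0.62403001 -0.2068288 ]
 [ 0.43448394 -0.16902337]
 [ 0.49645512  0.09394851]]
[ 0.55915493 -0.05803447] -0.2262356841963672 [[ 0.51659231 -0.12661516]]
-0.2262356841963672 [ 0.5960282  -0.06619433  0.44429166] [ 0.35089762  0.2394073  -0.3784059   1.51709682  0.08898283  1.40210664
 -1.82968871]
2.915356969393426 [ 0.52228166 -0.0498746   0.44429166] [ 0.56535107  0.09859326 -0.59045027  1.68235991  0.05586999  1.37754458
  1.31097012]
```

```bash
python3 - <<'E'
from h import *
arm.move_ptp([.596,-.066,.444],[np.pi,0,-.226])
arm.command_gripper(0.0,40)
arm.dwell(.2)
c=cam("wrist");p,d=arm.read_camera("wrist");cv2.imwrite("pics/w1.png",p);np.save("pics/w1.npy",d)
import pickle;pickle.dump(c,open("w1.pkl","wb"));o=arm.get_obs();print(o["time"],o["tcp_pos"],o["eef_rot"],o["width"],o["joint_pos"],o["force"])
E
```

```text
3.325 [ 0.59598625 -0.0659978   0.44399386] [ 3.14159230e+00  2.63369964e-05 -2.26025038e-01] 0.0001031412581426851 [ 0.35082646  0.23942525 -0.37866564  1.51769917  0.08905022  1.40153864
 -1.82986567] [ 0.41936511 -0.3674454   0.52199982]
```

View pics/w1.png

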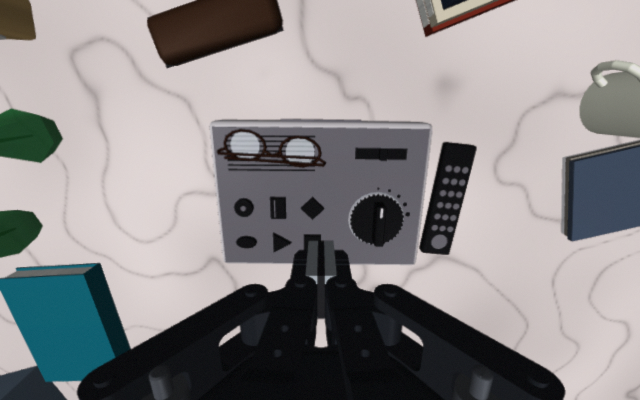

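The wrist view shows power at (244,208), book (278,208), diamond (313,208), sleep (246,242), play (282,242) and the dial at (377,219). The glasses are well behind the keys. I'll fit the player's pose to the key centroids.

```bash
python3 - <<'E'
from h import *
import pickle
c=pickle.load(open("w1.pkl","rb"));p=cv2.imread("pics/w1.png")
m=(cv2.cvtColor(p,cv2.COLOR_BGR2GRAY)<62).astype(np.uint8)
n,l,s,ct=cv2.connectedComponentsWithStats(m)
seed={"power":(244,208,-.010,.100,.061),"book":(278,208,-.010,.055,.061),"mark":(313,208,-.01,.01,.061),"sleep":(246,242,-.06,.1,.061),"play":(282,242,-.06,.055,.061)}
W=[];M=[];N=[]
for k,(u,v,x,y,z) in seed.items():
    i=min((i for i in range(1,n) if s[i,4]>60),key=lambda i:np.hypot(*(ct[i]-(u,v))))
    print(k,ct[i],s[i]);W.append(pts(c,[ct[i]],z)[0]);M.append((x,y));N.append(k)
# dial disc: blob incl. bar -> use hull circle (bottom part)
i=l[225,365];cn=cv2.findContours((l==i).astype(np.uint8),0,2)[0][0];(cc,r)=cv2.minEnclosingCircle(cn);print("dial",cc,r,s[i])
W.append(pts(c,[cc],.063)[0]);M.append((-.025,-.075));N.append("dial")
W=np.array(W);M=np.array(M)
wm,mm=W.mean(0),M.mean(0);a=((W-wm)[:,0]+1j*(W-wm)[:,1]);b=((M-mm)[:,0]+1j*(M-mm)[:,1])
g=(a*b.conj()).sum();th=np.angle(g);print("scale",abs(g)/(abs(b)**2).sum())
Rm=np.array([[np.cos(th),-np.sin(th)],[np.sin(th),np.cos(th)]]);t=wm-Rm@mm
print("yaw",th,"t",t)
for k,r in zip(N,(W-(M@Rm.T+t))*1000):print(k,r.round(1))
# depth-based panel height
for u,v in((262,225),(330,180)):print("depth z",(c["e"]+c["Rm"]@np.array([(u-c["cx"])/c["fx"],(v-c["cy"])/c["fy"],1])*np.load("pics/w1.npy")[v,u])[2])
E
```

```text
power [243.71428571 206.97802198] [234 198  20  19 273]
book [277.74774775 207.38138138] [270 197  16  22 333]
mark [312.12969283 207.7883959 ] [301 197  23  23 293]
sleep [246.13043478 241.59903382] [236 236  21  12 207]
play [279.36320755 241.92924528] [273 233  19  19 212]
dial (376.96551513671875, 220.03448486328125) 26.449186325073242 [ 351  195   53   52 1986]
scale 0.9969339633806313
yaw -0.2401459398272335 t [ 0.56032625 -0.05801897]
power [-0.2 -0.3]
book [-0.   0.3]
mark [0.1 0.5]
sleep [ 0.1 -0.2]
play [ 0.2 -0.4]
dial [-0.2  0.1]
depth z 0.0574964842663081
depth z 0.05434943791603719
```

```bash
cat >> h.py <<'E'
TH=-0.2401;PT=np.array([.5603,-.0580])
def w(x,y): return PT+np.array([np.cos(TH)*x-np.sin(TH)*y,np.sin(TH)*x+np.cos(TH)*y])
E
python3 - <<'E'
from h import *
rot=[np.pi,0,TH]
def press(x,y):
    q=w(x,y);up=.061+.173+.025
    arm.move_linear([*q,up],.2,rot)
    arm.move_linear([*q,.061+.173+.003],.06); arm.dwell(.15)
    f0=arm.get_obs()["force"][2];L=[]
    for k in range(1,11):
        z=.061+.173+.003-.001*k
        arm.move_linear([*q,z],.03);arm.dwell(.06)
        o=arm.get_obs();f=o["force"][2]-f0;L.append((round((z-.234)*1e3,1),round(f,2),round((o["tcp_pos"][2]-.234)*1e3,1)))
        if f>5.2:break
    arm.dwell(.1);print(L)
    arm.move_linear([*q,up],.1);arm.dwell(.1);print(arm.get_obs()["time"])
arm.move_linear([*w(-.01,.1),.30],.25,rot)
press(-.01,.1)
E
```

```text
[(2.0, np.float64(0.75), np.float64(2.0)), (1.0, np.float64(1.27), np.float64(1.0)), (-0.0, np.float64(3.12), np.float64(0.1)), (-1.0, np.float64(2.9), np.float64(-0.9)), (-2.0, np.float64(4.06), np.float64(-1.9)), (-3.0, np.float64(3.79), np.float64(-2.9)), (-4.0, np.float64(5.43), np.float64(-3.9))]
8.025
```

```bash
python3 - <<'E'
from h import *
rot=[np.pi,0,TH]
def fz():
    a=[]
    for _ in range(5): a.append(arm.get_obs()["force"][2]);arm.dwell(.02)
    return np.mean(a)
def press(x,y):
    q=w(x,y);up=.061+.173+.025
    arm.move_linear([*q,up],.15,rot)
    arm.move_linear([*q,.237],.06); arm.dwell(.15)
    f0=fz();L=[]
    for k in (0,-2,-3,-4,-4.5,-5,-5.5):
        arm.move_linear([*q,.234+k*1e-3],.03)
        f=fz()-f0;L.append((k,float(round(f,2))))
        if f>6:break
    print(L)
    arm.move_linear([*q,up],.1);arm.dwell(.1);print(arm.get_obs()["time"])
press(-.01,.055);press(-.06,.055)
E
```

```text
[(0, 1.88), (-2, 3.32), (-3, 3.54), (-4, 4.19), (-4.5, 4.79), (-5, 8.69)]
11.775
[(0, 0.69), (-2, 2.88), (-3, 3.14), (-4, 3.91), (-4.5, 4.23), (-5, 8.83)]
15.5583
```

Book and play both bottomed at -4.9 mm, which puts the power press at about 4 mm, so it counted as well. Next is the dial.

```bash
python3 - <<'E'
from h import *
rot=[np.pi,0,TH];q=w(-.025,-.075)
arm.move_linear([*w(-.04,0),.285],.2,rot)
arm.move_linear([*q,.285],.2)
arm.command_gripper(.045,60)
arm.move_linear([*q,.240],.08)
arm.command_gripper(0.0,60);arm.dwell(.1)
o=arm.get_obs();print(o["time"],o["width"],o["gripper_force"],o["force"],o["ft_torque"],o["tcp_pos"])
c=cam("wrist");p,d=arm.read_camera("wrist");cv2.imwrite("pics/w2.png",p)
t0=o["ft_torque"][2]
for a in (.2,.4):
    arm.move_linear([*q,.240],.05,[np.pi,0,TH-a]);arm.dwell(.1)
    o=arm.get_obs();print(a,o["time"],o["eef_rot"],o["ft_torque"][2]-t0,o["force"],o["width"])
p,d=arm.read_camera("wrist");cv2.imwrite("pics/w3.png",p)
E
```

```text
18.2667 0.01040405446282941 61.65440261363983 [-0.17226262  3.75615235  5.76252484] [0.82708961 0.24536047 0.05540894] [ 0.51860129 -0.12414284  0.24077631]
0.2 18.7667 [-3.14077133e+00 -9.18288073e-04 -4.39322975e-01] 0.003048795721493268 [-0.3540475   4.1488364   5.65383515] 0.010249173899867108
0.4 19.2167 [-3.14076315e+00 -6.44429030e-04 -6.39253995e-01] 0.1438133816366385 [-1.64242527  3.26523529  6.71199878] 0.010508915645781628
```

View pics/w3.png

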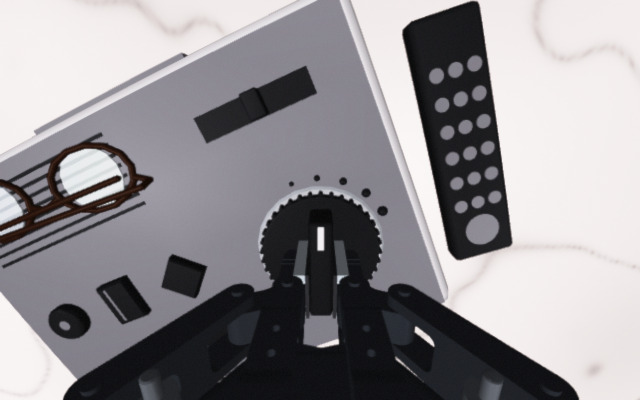

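The bar sits squarely between the pads, the pointer is near the first click, and all the keys are up. I'll carry on to the third.

```bash
python3 - <<'E'
from h import *
q=w(-.025,-.075)
for a in (.7,.9,1.05):
    arm.move_linear([*q,.240],.03,[np.pi,0,TH-a]);arm.dwell(.2)
    o=arm.get_obs();print(a,o["time"],o["eef_rot"][2],o["ft_torque"][2],o["force"],o["width"],o["joint_pos"][6])
c=cam("wrist");p,d=arm.read_camera("wrist");cv2.imwrite("pics/w4.png",p)
g=(cv2.cvtColor(p,cv2.COLOR_BGR2GRAY)>190).astype(np.uint8);g[:,:305]=0;g[:,335:]=0;g[:215]=0;g[265:]=0
n,l,s,ct=cv2.connectedComponentsWithStats(g);print(s[1:],ct[1:])
for i in range(1,n):
    if s[i,4]>30:
        ys,xs=np.nonzero(l==i);pp=pts(c,np.c_[xs,ys],.084);
        u=np.linalg.svd(pp-pp.mean(0))[2][0];v=pp.mean(0)-q
        print("line angle",TH-np.arctan2(*u[::-1]),"or from axis",TH-np.arctan2(v[1],v[0]),v)
E
```

```text
0.7 19.9167 -0.9393961794987493 0.08743435633178424 [-1.09811147  3.71869206  7.56889502] 0.010233215945912717 -2.4208196678884635
0.9 20.4667 -1.1394115298385117 0.1150769961865621 [-3.04860174  2.86847032  7.41310161] 0.010270483480050694 -2.610223142851434
1.05 21.375 -1.2892805715292042 0.19800974947456923 [-2.85599124  3.19963811  7.82406147] 0.01039513134252446 -2.6514097539423114
[[318 227   6  23 136]] [[320.5        238.16176471]]
line angle -2.092333351259023 or from axis 1.0584397343579495 [ 0.00466522 -0.0167099 ]
```

View pics/w4.png

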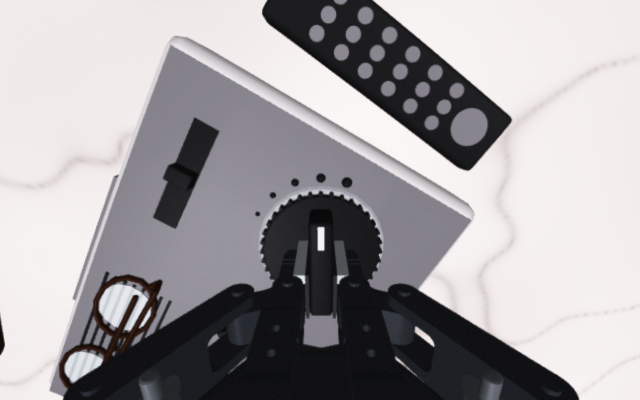

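The pointer is on the fourth dot, which is the third click, at a measured 1.05–1.06 rad. Joint 7 is right at its range limit, though, so I'll look for margin.

```bash
python3 - <<'E'
from h import *
q=w(-.025,-.075);print(arm.get_obs()["joint_pos"].round(4))
for a in (1.06,1.05,1.03,1.01,1.0):
    s=arm.solve_ik([*q,.240],[np.pi,0,TH-a]);print(a,None if s is None else np.round(s,4))
print([round(float(arm.get_obs()["joint_pos"][6]),5) for _ in range(4)])
E
```

```text
[-0.038   0.2492  0.2155  1.9424 -0.0653  0.9563 -2.6514]
1.06 [-0.0701  0.2513  0.2528  1.9445 -0.0763  0.9548 -2.6516]
1.05 [-0.0376  0.2503  0.2159  1.9429 -0.065   0.955  -2.6516]
1.03 [-0.0352  0.2502  0.2131  1.9428 -0.0642  0.955  -2.6323]
1.01 [-0.0328  0.2501  0.2103  1.9427 -0.0634  0.955  -2.613 ]
1.0 [-0.0315  0.2501  0.209   1.9426 -0.0629  0.955  -2.6034]
[-2.65142, -2.65142, -2.65142, -2.65142]
```

```bash
python3 - <<'E'
from h import *
q=w(-.025,-.075)
for a in (1.065,1.075,1.045):
    arm.move_linear([*q,.240],.02,[np.pi,0,TH-a]);o=arm.get_obs();print(a,o["time"],o["joint_pos"].round(4),o["force"].round(1))
arm.dwell(.8)
o=arm.get_obs();print(o["time"],o["eef_rot"][2]-TH,o["joint_pos"][6],o["ft_torque"][2],o["force"],o["width"],o["gripper_force"])
c=cam("wrist");p,d=arm.read_camera("wrist");cv2.imwrite("pics/w5.png",p)
# rotate view about dots: print bright pointer axis angle and disc alignment
g=(cv2.cvtColor(p,cv2.COLOR_BGR2GRAY)>190).astype(np.uint8);g[:,:305]=0;g[:,335:]=0;g[:215]=0;g[265:]=0
ys,xs=np.nonzero(g);v=pts(c,np.c_[xs,ys],.084).mean(0)-q;print("dial",TH-np.arctan2(v[1],v[0]))
E
```

```text
1.065 21.675 [-0.0873  0.2509  0.2716  1.9448 -0.0822  0.9561 -2.6515] [-2.8  2.7  7.7]
1.075 21.925 [-0.1187  0.2525  0.3074  1.9463 -0.0933  0.956  -2.6515] [-3.3  3.2  8.3]
1.045 22.175 [-0.1141  0.2522  0.3024  1.9461 -0.092   0.956  -2.6226] [-2.3  2.7  7.7]
22.975 -1.0444044012758082 -2.622821188961984 0.16436842958346734 [-3.37434306  3.68298206  8.55185866] 0.010540998242219919 62.00879216194153
dial 1.0511363853018962
```

View pics/w5.png

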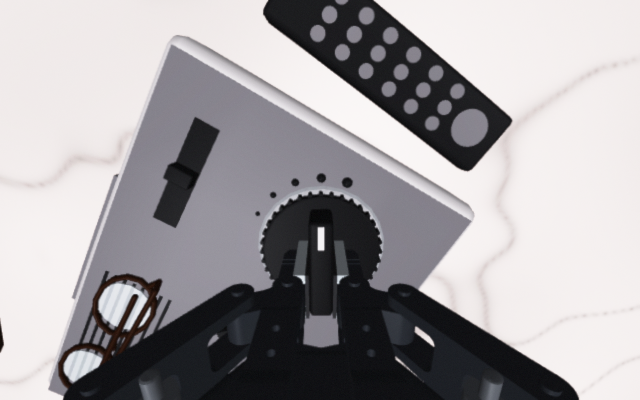

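The pointer at (321,238) lines up with the fourth dot at (321,178), so the dial is at the third click at about 1.05 rad and the grip is holding it.

```bash
python3 -c "
from cell import arm
print(arm.close_job())"
```

```text
the job is handed in; nothing more can be done
None
```

I pressed power, book and play in that order, letting each up before the next, then turned the dial to its third click (about 1.05 rad) and handed the job in at about 23 s with the fingers still holding it there; joint 7 briefly reached -2.6515 rad against its listed limit of -2.65, and I backed it off to -2.62.

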